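# Lay culture bottles on the sloping rack

## Task

Two capped culture bottles are lying on the desk: lay each in a vacant lane of the steel sloping rack, cap uphill, neck in the high notch and base down against the lip, so that they slope like the two already there. Set them down in their lanes rather than dropping them, and leave the other bottles and everything else on the desk where they are.

Things in the scene. Friction and masses are not known exactly. Their poses are not given: they have to be found in the camera images.
- bottle_a: Amber glass bottle, white cap, 134 mm long: body 36 mm diameter for 80 mm from the base, neck 22 mm diameter from 88 to 110 mm, cap 29 mm diameter from 110 to 134 mm; 0.14 kg. Origin ON its long axis, 60 mm from the base (near the balance point); x along the axis towards the cap. Loose, lying flat on the desk to the robot's right, axis 18 mm above the desk; to be laid on the rack.
- bottle_b: Amber glass bottle, white cap, 134 mm long: body 36 mm diameter for 80 mm from the base, neck 22 mm diameter from 88 to 110 mm, cap 29 mm diameter from 110 to 134 mm; 0.14 kg. Origin ON its long axis, 60 mm from the base (near the balance point); x along the axis towards the cap. Loose, lying flat on the desk to the robot's right; to be laid on the rack. Same kind as bottle_a.
- bottle_a_cap (a point): Centre of the outer cap face of bottle_a: on its axis, 134 mm from the base, 74 mm from the origin.
- bottle_b_cap (a point): Centre of the outer cap face of bottle_b: on its axis, 134 mm from the base, 74 mm from the origin.
- set_c: Amber glass bottle, white cap, 134 mm long: body 36 mm diameter for 80 mm from the base, neck 22 mm diameter from 88 to 110 mm, cap 29 mm diameter from 110 to 134 mm; 0.14 kg. Origin ON its long axis, 60 mm from the base (near the balance point); x along the axis towards the cap. Already lying in one of the rack's lanes; leave it.
- set_d: Amber glass bottle, white cap, 134 mm long: body 36 mm diameter for 80 mm from the base, neck 22 mm diameter from 88 to 110 mm, cap 29 mm diameter from 110 to 134 mm; 0.14 kg. Origin ON its long axis, 60 mm from the base (near the balance point); x along the axis towards the cap. Already lying in another of the rack's lanes; leave it.
- rack: Fixed steel sloping rack, 150 x 280 mm base, 100 mm high; origin at underside, x uphill (towards the robot), four lanes at y -105, -35, 35, 105 mm, each sloping up 0.45 rad towards +x. A lane has two 8 mm thick V notches, under the body 20 mm and, higher, under the neck 99 mm from the bottle's base, open space between them, and at its low end a lip that stops the base, to 5 mm above the axis.
- lane1_mid (a point): Lane 1 (counted from the rack's -y): where the origin of a bottle lies (on its axis, 60 mm from the base) when it is home, base against the lip; 71 mm above the desk.
- lane1_cap (a point): Lane 1: where the centre of the cap's outer face lies when a bottle is home. The line from lane1_mid to here is the axis of the lane.
- lane2_mid (a point): Lane 2 (counted from the rack's -y): where the origin of a bottle lies (on its axis, 60 mm from the base) when it is home, base against the lip; 71 mm above the desk.
- lane2_cap (a point): Lane 2: where the centre of the cap's outer face lies when a bottle is home. The line from lane2_mid to here is the axis of the lane.
- lane3_mid (a point): Lane 3 (counted from the rack's -y): where the origin of a bottle lies (on its axis, 60 mm from the base) when it is home, base against the lip; 71 mm above the desk.
- lane3_cap (a point): Lane 3: where the centre of the cap's outer face lies when a bottle is home. The line from lane3_mid to here is the axis of the lane.
- lane4_mid (a point): Lane 4 (counted from the rack's -y): where the origin of a bottle lies (on its axis, 60 mm from the base) when it is home, base against the lip; 71 mm above the desk.
- lane4_cap (a point): Lane 4: where the centre of the cap's outer face lies when a bottle is home. The line from lane4_mid to here is the axis of the lane.
- dropper_1: Dropper bottle, 28 mm diameter, 70 mm tall, standing just off the base of bottle_a; bystander, origin at the centre of its underside, z up.
- dropper_2: Dropper bottle, 28 mm diameter, 70 mm tall, standing just off the base of bottle_b; bystander, origin at the centre of its underside, z up.
- dish_stack: Stack of four closed culture dishes, 90 mm diameter, 62 mm tall, left of the rack; bystander, origin at the centre of its underside, z up.
- dish: Single closed contact dish, 55 mm diameter, 15 mm tall; bystander, origin at the centre of its underside, z up.
- reagent: White plastic bottle, 64 mm diameter, 150 mm tall, standing between the lying bottles and the rack, nearer the robot; bystander, origin at the centre of its underside, z up.
- beaker: White plastic beaker, 90 mm diameter, 120 mm tall, on the right; bystander, origin at the centre of its underside, z up.
- pen_cup: Grey cup, 72 mm diameter, 100 mm tall, far right; bystander, origin at the centre of its underside, z up.
- slide_box: Black slide box, 90 x 160 x 35 mm, lying beyond the rack; bystander, origin at the centre of its underside, z up.

How it is judged:
By the outcome, as a careful person would: the job done as asked, in the order asked, and still so for the second after the job is handed in, with the robot touching nothing.
It also fails if it takes over 72 s, if anything falls off the work surface, if the arm or the gripper's body presses on something with over 40 N, if the wrist force passes 120 N, or if a joint passes its speed limit or range.

## Robot

A 7-joint arm with a two-finger parallel gripper is mounted at the origin on the work surface. World frame = base frame: x ahead of the robot, y to its left, z up, the work surface at z = 0. Lengths are in m, angles in rad, forces in N, time in s.
With the tool pointing down it reaches from about 0.4 to 0.9 m from the base axis. Payload 5.5 kg.
Tool frame: the origin (TCP) lies at the very end of the fingers, on their centre line; the grasp point (between the pads) lies 19 mm behind it; z points along the fingers, y is the line along which they close (so a half turn about z gives the same grasp; the last joint's range is limited). The gripper opens to 85 mm and grips with 20 to 120 N. Pads are 22 mm wide; open, the fingers measure 114 mm over their backs; the gripper's body (76 mm by 85 mm) begins 54 mm behind the grasp point. The pads swing forward as they close: fully open they stand 13 mm farther back than shut.
Start: joints at [-1.07, 0.501, -0.427, 1.55, 0.221, 1.138, -0.21], TCP at [0.153, 0.632, 0.231] pointing down, gripper open.
Joint ranges: [-2.88, 2.88], [-0.31, 2.03], [-1.54, 1.56], [0.2, 2.42], [-1.41, 4.55], [0.19, 2.02], [-2.57, 2.57]. Speed limits (rad/s): [2.57, 2.57, 3.14, 3.14, 3.14, 3.14, 3.14].

## Interface

Orientations are given as a rotation vector (axis times angle).
In Python, from bench import r gives the robot as it stands.
- The arm moves only by the tool step_arm, never from a script. Its argument "plan" is a list of rows, each a list of 2 entries, a list of its own where there are three numbers: the shift along the tool's x, y, z in cm, then the turn, a rotation vector about the tool's x, y, z in degrees. In form: [[[tx, ty, tz], [rx, ry, rz]], ...]. A call has exactly 8 rows; each row shifts and turns the commanded pose from where the row before left it, along the tool's axes as they then stand; what a row does not reach is not made up. A row lasts 1/8 s, in which the tool goes at most 62.5 mm and 10.7 degrees, less where a joint would pass 70% of its speed; a pose out of reach is approached as far as the arm can. A call is refused whole if a number of a shift passes 6.25 or a number of a turn 10.7, either way. A call with a gripper value outside its range is refused whole. "fingers" is the opening, from 0 (shut) to 1 (fully open), set as the call begins (left out, the last holds). The fingers move at their own pace and stop on an object; the grip force is fixed at half the most. Time passes only in rows, so rows that do not move let the fingers close, or fill a call up. It gives the time, the measured TCP pose, the force, the opening and the grip force at its end, in the units of the state.
- r.read_state(): the state, without advancing time (a new reading comes with each control period).
- r.capture(name): name is "side" or "top" or "wrist"; returns the picture (384x512x3 uint8, red, green, blue); there is no depth.
- r.camera_params(name): a dict with "mtx" (3x3 intrinsics, pixels), "R" (3x3) and "t" (3): a world point X has camera coordinates R X + t. Camera axes: x right, y down, z forward; pixel columns grow to the right and rows downward; lengths in m; the calibration is good to about 2 mm. A picture is of the moment at which its call begins: read the wrist's pose just before it. camera_params takes no time and is no camera call; for the wrist camera it gives the pose at the moment of the call.
- r.finish_job(): hands the job in; it is judged then, once.
Trained networks look in the newest picture that a camera, given by its name, has taken for a name from the list of things; names that differ only in an ending like _2 or _b are one class to them, and where a whole thing is asked for, a point or a joint stands for the part that bears it (a point fixed in the world has none). Each returns a list of dicts, best first, with "confidence" (0 to 1); they miss things now and then, are a little off and sometimes report something else, mostly with a low value. They report only what shows in the picture. A call takes as long as a camera call.
- r.masks_of(name, camera): "region" (384x512 bool, what is visible of it) and "box" ([left, top, right, bottom] in pixels, round what is visible of it).
- r.landmark_of(name, camera): "position" ([column, row] in pixels: a listed point, or the origin of a listed thing).
The state is a dict: "time": time; "qpos": joint angles; "joint_vel": joint speeds; "effort": joint torques, N m; "eef_pos": TCP position; "eef_rot": TCP orientation; "force": force on the tool from outside, world axes, zero at the start; "moment": the same for the moment, N m; "finger_gap": finger opening in m; "finger_force": force on a finger pad.
Only numpy, scipy, OpenCV 4.12 (cv2) and the standard library are available. Lean on these libraries where they do the work, as an engineer would, in place of code of your own. Each camera call takes 0.05 s, during which the arm holds its last target. There are 200 camera calls.

## Working session

There is one attempt and no reset: what is moved stays moved. The work goes in short steps, Python scripts to look and compute and a tool call to move; the robot and the scene stay as the last step left them, time stands still between calls to the robot, and variables do not carry over. Pictures are saved under pics/ and viewed, at most 10 in all, crops included, and the job is handed in when it is done.

Besides the shell and the picture viewer there is one more tool, called after "Request:" in YAML: its name, and indented under it one key for each argument. step_arm: Moves the arm, as the interface text tells. Its arguments: {"type":"object","properties":{"plan":{"type":"array"},"fingers":{"type":"number"}},"required":["plan"]}

```bash
mkdir -p pics; ls; python3 - <<'E'
from bench import r
import cv2,numpy as np
s=r.read_state();print({k:np.round(v,3).tolist() for k,v in s.items()})
ims=[]
for c in("side","top"):
    im=r.capture(c);cv2.imwrite(f"pics/{c}0.png",im[...,::-1])
    p=r.camera_params(c);print(c,(-p["R"].T@p["t"]).round(3),p["mtx"].round(1).tolist(),p["R"].round(3).tolist())
    for n in["bottle_a","bottle_a_cap","rack","lane1_mid","lane1_cap","lane2_mid","lane3_mid","lane4_mid","lane4_cap","dropper_1","set_c"]:
        print(n,[(d["position"].round(1).tolist() if hasattr(d["position"],"round") else d["position"],round(d["confidence"],2)) for d in r.landmark_of(n,c)])
E
```

```text
pics
{'time': 0.0, 'qpos': [-1.07, 0.502, -0.427, 1.551, 0.221, 1.138, -0.21], 'joint_vel': [0.0, -0.001, -0.001, 0.001, -0.002, -0.0, -0.002], 'effort': [0.0, -56.952, -5.816, -28.094, 0.011, 0.012, 0.0], 'eef_pos': [0.153, 0.631, 0.23], 'eef_rot': [-0.373, -3.119, 0.003], 'force': [0.123, 0.313, 0.198], 'moment': [0.015, 0.006, -0.002], 'finger_force': 0.0, 'finger_gap': 0.086}
side [ 0.126 -0.503  0.918] [[351.4, 0.0, 264.5], [0.0, 351.4, 189.9], [0.0, 0.0, 1.0]] [[0.763, -0.646, 0.0], [-0.506, -0.598, -0.621], [0.401, 0.474, -0.784]]
bottle_a [([347.3, 236.8], 0.77), ([303.5, 279.2], 0.61)]
bottle_a_cap [([281.4, 257.4], 0.8), ([352.9, 327.6], 0.5), ([196.1, 143.6], 0.34), ([222.4, 234.6], 0.28)]
rack [([231.9, 173.6], 0.73), ([237.9, 177.4], 0.59)]
lane1_mid [([214.4, 139.9], 0.72)]
lane1_cap [([194.4, 145.1], 0.58), ([214.2, 143.3], 0.15)]
lane2_mid [([226.4, 151.1], 0.7), ([334.0, 297.8], 0.32)]
lane3_mid [([238.5, 161.8], 0.59)]
lane4_mid [([252.4, 172.6], 0.65), ([235.4, 177.9], 0.39)]
lane4_cap [([238.9, 179.4], 0.92), ([223.7, 167.8], 0.22)]
dropper_1 [([327.6, 217.3], 0.5
[... 251 characters left out ...]
([339.6, 159.4], 0.93), ([346.0, 217.0], 0.71), ([234.6, 213.3], 0.44)]
bottle_a_cap [([324.1, 224.2], 0.56)]
rack [([200.5, 191.6], 0.96)]
lane1_mid [([154.0, 189.8], 0.82)]
lane1_cap [([155.8, 213.7], 0.71)]
lane2_mid [([187.0, 183.6], 0.61), ([199.0, 190.5], 0.52)]
lane3_mid [([205.8, 190.8], 0.91), ([154.9, 191.7], 0.33)]
lane4_mid [([154.2, 189.0], 0.74), ([235.5, 191.7], 0.65), ([340.2, 158.7], 0.51), ([206.5, 211.5], 0.26), ([259.8, 119.2], 0.16)]
lane4_cap [([231.2, 213.7], 0.78), ([159.9, 192.8], 0.57)]
dropper_1 [([305.6, 153.5], 0.6), ([381.0, 211.4], 0.53), ([156.9, 213.8], 0.18)]
set_c [([207.1, 187.9], 0.9), ([161.3, 188.8], 0.71), ([256.8, 253.9], 0.3), ([396.9, 169.4], 0.24)]
```

```bash
python3 - <<'E'
import cv2
a=cv2.imread("pics/top0.png");cv2.imwrite("pics/top0c.png",cv2.resize(a[80:300,120:420],None,fx=2.66,fy=2.66,interpolation=cv2.INTER_CUBIC))
E
```

```text
(no output)
```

View pics/top0c.png

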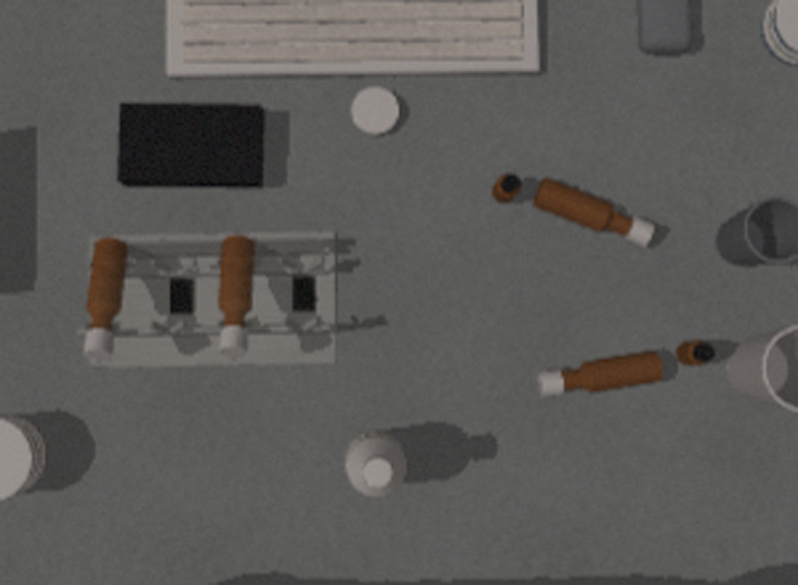

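View pics/side0.png

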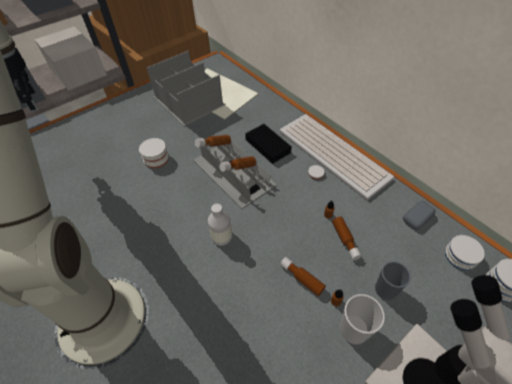

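The top view shows set bottles in lanes 1 and 3 (crop x≈105 and 235), with lanes 2 and 4 vacant (crop x≈180 and 304). One lying bottle is far, with its cap to the right at crop (650,232). The other is near, with its cap to the left at crop (545,383). The side view agrees. Next I fit bottle silhouettes to the masks.

```bash
cat > h.py <<'E'
import numpy as np,cv2
from scipy.optimize import minimize
from scipy.spatial.transform import Rotation as Ro
from bench import r
PROF=[(-.06,.018),(.02,.018),(.028,.011),(.05,.011),(.05,.0145),(.074,.0145)]
TH=np.linspace(0,2*np.pi,24,endpoint=False)
def rings(o,yaw,tilt):
    o=np.array(o,float);u=np.array([np.cos(yaw)*np.cos(tilt),np.sin(yaw)*np.cos(tilt),np.sin(tilt)])
    v=np.array([-np.sin(yaw),np.cos(yaw),0]);w=np.cross(u,v)
    return [o+u*a+R*(np.cos(TH)[:,None]*v+np.sin(TH)[:,None]*w) for a,R in PROF]
def proj(p,X):
    c=np.atleast_2d(X)@p["R"].T+p["t"];q=c@p["mtx"].T;return q[:,:2]/q[:,2:]
def sil(p,poses,S=3):
    m=np.zeros((384*S,512*S),np.uint8)
    for P in poses:
        rg=[proj(p,x) for x in rings(*P)]
        for a,b in zip(rg,rg[1:]):
            h=cv2.convexHull(((np.vstack([a,b])+.5)*S*16-8).astype(np.int32));cv2.fillConvexPoly(m,h,1,shift=4)
    return m>0
def unproj(p,px,z):
    d=p["R"].T@np.linalg.inv(p["mtx"])@np.array([px[0],px[1],1.]);c=-p["R"].T@p["t"];return c+d*(z-c[2])/d[2]
def fit(obs,f,x0,S=3,step=(.006,.006,.08)):
    """obs: [(cam params,mask)], f(x)->poses"""
    up=[np.kron(m,np.ones((S,S),bool))>0 for _,m in obs]
    def cost(x):
        c=0
        for (p,_),m in zip(obs,up):
            s=sil(p,f(x),S);c+=1-(s&m).sum()/max((s|m).sum(),1)
        return c/len(obs)
    sx=np.vstack([x0]+[np.array(x0)+np.eye(len(x0))[i]*step[i] for i in range(len(x0))])
    o=minimize(cost,x0,method="Nelder-Mead",options=dict(initial_simplex=sx,xatol=2e-4,fatol=1e-4,maxiter=150));return o.x,1-o.fun
def rackposes(x,lanes,tilt=.45,z=.071):
    # x: world xy midway between lanes 2 and 3 mids, yaw of uphill axis
    out=[]
    for l in lanes:
        y=(l-2.5)*.07;out.append(((x[0]-np.sin(x[2])*y,x[1]+np.cos(x[2])*y,z),x[2],tilt))
    return out
def bot(x): return [((x[0],x[1],.018),x[2],0.)]
def masks(n,c): return [(d["region"],d["confidence"],d["box"]) for d in r.masks_of(n,c)]
E
cat > m1.py <<'E'
from h import *
T={}
for c in("top","side"):
    p=r.camera_params(c);T[c]=[(m,k,b) for n in("bottle_a","set_c") for m,k,b in masks(n,c)]
    for m,k,b in T[c]:
        q=np.argwhere(m).mean(0)[::-1];print(c,round(k,2),np.round(b),unproj(p,q,.018).round(3),unproj(p,q,.071).round(3))
import pickle;pickle.dump(T,open("T.pkl","wb"))
E
python3 m1.py
```

```text
top 0.82 [320. 213. 369. 230.] [ 0.47  -0.256  0.018] [ 0.471 -0.242  0.071]
top 0.77 [320. 147. 367. 173.] [ 0.654 -0.245  0.018] [ 0.646 -0.232  0.071]
top 0.79 [154. 170. 169. 214.] [0.566 0.302 0.018] [0.562 0.289 0.071]
top 0.7 [201. 169. 215. 216.] [0.567 0.155 0.018] [0.563 0.149 0.071]
top 0.48 [319. 212. 370. 230.] [ 0.47  -0.255  0.018] [ 0.471 -0.242  0.071]
side 0.96 [334. 217. 364. 262.] [ 0.657 -0.248  0.018] [ 0.626 -0.263  0.071]
side 0.66 [279. 258. 324. 294.] [ 0.474 -0.258  0.018] [ 0.453 -0.273  0.071]
side 0.89 [197. 139. 230. 145.] [0.586 0.343 0.018] [0.559 0.293 0.071]
side 0.78 [221. 156. 255. 171.] [0.593 0.191 0.018] [0.566 0.15  0.071]
```

```bash
cat > m2.py <<'E'
from h import *
import pickle
T=pickle.load(open("T.pkl","rb"));P={c:r.camera_params(c) for c in T}
t,s=T["top"],T["side"]
for name,obs,x0 in[("near",[("top",t[0][0]),("side",s[1][0])],[.47,-.256,1.48]),("far",[("top",t[1][0]),("side",s[0][0])],[.655,-.247,-1.9])]:
    for sub in(obs,obs[:1],obs[1:]): print(name,*[np.round(v,4) for v in fit([(P[c],m) for c,m in sub],bot,x0)])
both=t[2][0]|t[3][0]
print("rack top",*fit([(P["top"],both)],lambda x:rackposes(x,(1,3)),[.565,.19,3.14]))
print("rack top l1+top+side l3",*fit([(P["top"],t[3][0]),(P["side"],s[3][0])],lambda x:rackposes(x,(3,)),[.565,.19,3.14]))
E
python3 m2.py
```

```text
near [ 0.4726 -0.2574  1.7212] 0.8881
near [ 0.4704 -0.2573  1.7113] 0.9001
near [ 0.4736 -0.2581  1.7149] 0.9326
far [ 0.6566 -0.2438 -1.965 ] 0.8686
far [ 0.6551 -0.2427 -1.9582] 0.9093
far [ 0.6583 -0.2438 -1.9586] 0.8935
rack top [0.56599427 0.18340405 3.14979663] 0.8933184175734771
rack top l1+top+side l3 [0.56750306 0.1838482  3.1447736 ] 0.8601490272632435
```

```bash
cat > pl.py <<'E'
from h import *
def tool(o,yaw,tilt,t,side,h=.004,a=0.):
    """side +1: tool x towards cap; -1: away. t: lean of gripper body towards the cap. returns TCP pos, R"""
    u=np.array([np.cos(yaw)*np.cos(tilt),np.sin(yaw)*np.cos(tilt),np.sin(tilt)])
    v=np.array([-np.sin(yaw),np.cos(yaw),0]);n=np.cross(u,v)
    z=-(n*np.cos(t)+u*np.sin(t));y=-side*v;x=np.cross(y,z)
    return np.array(o)+h*n+a*u+.019*z,np.c_[x,y,z]
def cur():
    s=r.read_state();return s["eef_pos"].copy() if hasattr(s["eef_pos"],"copy") else np.array(s["eef_pos"]),Ro.from_rotvec(s["eef_rot"])
def plan(targets,start=None):
    """targets [(pos,R or None,nrows)]; prints rows"""
    p,R=start or cur();p=np.array(p);rows=[]
    for P,M,n in targets:
        G=R if M is None else Ro.from_matrix(M)
        for i in range(n):
            k=n-i
            d=R.inv().apply((np.array(P)-p)/k)*100;d=np.round(d,1 if n>1 and i<n-1 else 2)
            w=np.degrees(((R.inv()*G).as_rotvec())/k);w=np.round(w,1)
            p=p+R.apply(d/100);R=R*Ro.from_rotvec(np.radians(w));rows.append([(d+0).tolist(),(w+0).tolist()])
    m=max(np.linalg.norm(x[0]) for x in rows),max(np.linalg.norm(x[1]) for x in rows)
    for i in range(0,len(rows),8): print(str(rows[i:i+8]).replace(" ",""))
    print("max",np.round(m,2),"end",p.round(4),R.as_rotvec().round(3))
NEAR=((.472,-.2575,.018),np.radians(98.3));FAR=((.6565,-.2435,.018),np.radians(-112.5))
E
python3 - <<'E'
from pl import *
p,M=tool(*NEAR,0,.225,1)
p2=p-M[:,2]*.13
# halfway orientation
R0=cur()[1];R1=Ro.from_matrix(M);w=(R0.inv()*R1).as_rotvec();print(np.degrees(w))
mid=(R0*Ro.from_rotvec(w*.5)).as_matrix()
plan([((.36,.48,.28),None,5),((.54,.12,.28),mid,7),((.5,-.15,.25),M,6),(p2,M,6)])
E
```

```text
[  7.65794314 -11.33768521  67.77612401]
[[[-4.7,-2.0,-1.0],[0.0,0.0,0.0]],[[-4.7,-2.0,-1.0],[0.0,0.0,0.0]],[[-4.8,-2.0,-1.0],[0.0,0.0,0.0]],[[-4.7,-1.9,-0.9],[0.0,0.0,0.0]],[[-4.78,-1.97,-0.97],[0.0,0.0,0.0]],[[-3.7,-4.4,0.0],[0.5,-0.8,4.8]],[[-4.1,-4.1,0.1],[0.6,-0.8,4.8]],[[-4.4,-3.7,0.2],[0.5,-0.8,4.9]]]
[[[-4.7,-3.3,0.3],[0.6,-0.8,4.8]],[[-4.9,-2.9,0.4],[0.5,-0.8,4.9]],[[-5.2,-2.5,0.5],[0.6,-0.8,4.8]],[[-5.31,-2.03,0.5],[0.5,-0.9,4.9]],[[-2.8,-3.5,0.9],[0.6,-0.9,5.6]],[[-3.1,-3.2,1.0],[0.6,-1.0,5.7]],[[-3.4,-2.9,1.1],[0.7,-0.9,5.6]],[[-3.6,-2.5,1.2],[0.6,-1.0,5.7]]]
[[[-3.8,-2.1,1.3],[0.7,-0.9,5.6]],[[-4.05,-1.75,1.44],[0.6,-1.0,5.7]],[[-0.8,-0.7,2.2],[0.0,0.0,0.0]],[[-0.8,-0.7,2.2],[0.0,0.0,0.0]],[[-0.8,-0.7,2.3],[0.0,0.0,0.0]],[[-0.8,-0.7,2.2],[0.0,0.0,0.0]],[[-0.8,-0.8,2.3],[0.0,0.0,0.0]],[[-0.88,-0.73,2.21],[0.0,0.0,0.0]]]
max [5.8  5.82] end [ 0.4684 -0.233   0.1302] [ 1.938  2.241 -0.218]
```

Request:
step_arm:
  plan:
    - [[-4.7,-2.0,-1.0],[0,0,0]]
    - [[-4.7,-2.0,-1.0],[0,0,0]]
    - [[-4.8,-2.0,-1.0],[0,0,0]]
    - [[-4.7,-1.9,-0.9],[0,0,0]]
    - [[-4.8,-2.0,-1.0],[0,0,0]]
    - [[-3.7,-4.4,0],[0.5,-0.8,4.8]]
    - [[-4.1,-4.1,0.1],[0.6,-0.8,4.8]]
    - [[-4.4,-3.7,0.2],[0.5,-0.8,4.9]]
  fingers: 1

```text
time: 2.4
eef_pos: [0.4383, 0.3233, 0.2804]
eef_rot: [0.758, 3.008, -0.05]
force: [0.4, 0.5, 0.5]
finger_gap: 0.0856
finger_force: 0.0
```

```bash
python3 - <<'E'
from pl import *
s=r.read_state();print(np.round(s["qpos"],2),np.round(s["joint_vel"],2))
p,M=tool(*NEAR,0,.225,1)
p2=p-M[:,2]*.13
plan([((.54,.12,.28),None,4),((.5,-.15,.25),M,8),(p2,M,4)])
E
```

```text
[-0.5   0.25 -0.26  1.77  0.12  1.15  0.27] [ 0.47 -0.22  0.34  0.26 -0.   -0.08  0.09]
[[[-4.6,-3.3,0.3],[0.0,0.0,0.0]],[[-4.7,-3.3,0.3],[0.0,0.0,0.0]],[[-4.6,-3.2,0.3],[0.0,0.0,0.0]],[[-4.66,-3.27,0.27],[0.0,0.0,0.0]],[[-1.1,-3.2,0.5],[0.8,-1.1,6.6]],[[-1.5,-3.0,0.6],[0.8,-1.1,6.6]],[[-1.8,-2.8,0.6],[0.7,-1.1,6.7]],[[-2.1,-2.6,0.7],[0.7,-1.1,6.6]]]
[[[-2.4,-2.3,0.8],[0.8,-1.1,6.7]],[[-2.7,-2.1,0.9],[0.7,-1.1,6.6]],[[-2.8,-1.7,0.9],[0.8,-1.2,6.7]],[[-3.04,-1.35,1.03],[0.7,-1.1,6.6]],[[-1.2,-1.1,3.4],[0.0,0.0,0.0]],[[-1.2,-1.1,3.3],[0.0,0.0,0.0]],[[-1.2,-1.1,3.4],[0.0,0.0,0.0]],[[-1.29,-1.03,3.31],[0.0,0.0,0.0]]]
max [5.75 6.85] end [ 0.4684 -0.233   0.1302] [ 1.938  2.242 -0.218]
```

Request:
step_arm:
  plan:
    - [[-4.6,-3.3,0.3],[0,0,0]]
    - [[-4.7,-3.3,0.3],[0,0,0]]
    - [[-4.6,-3.2,0.3],[0,0,0]]
    - [[-4.7,-3.3,0.3],[0,0,0]]
    - [[-1.1,-3.2,0.5],[0.8,-1.1,6.6]]
    - [[-1.5,-3.0,0.6],[0.8,-1.1,6.6]]
    - [[-1.8,-2.8,0.6],[0.7,-1.1,6.7]]
    - [[-2.1,-2.6,0.7],[0.7,-1.1,6.6]]

```text
time: 3.4
eef_pos: [0.5202, -0.0135, 0.2646]
eef_rot: [1.397, 2.69, -0.14]
force: [0.4, 0.5, -0.0]
finger_gap: 0.0854
finger_force: 0.0
```

Request:
step_arm:
  plan:
    - [[-2.4,-2.3,0.8],[0.8,-1.1,6.7]]
    - [[-2.7,-2.1,0.9],[0.7,-1.1,6.6]]
    - [[-2.8,-1.7,0.9],[0.8,-1.2,6.7]]
    - [[-3.0,-1.4,1.0],[0.7,-1.1,6.6]]
    - [[-1.2,-1.1,3.4],[0,0,0]]
    - [[-1.2,-1.1,3.3],[0,0,0]]
    - [[-1.2,-1.1,3.4],[0,0,0]]
    - [[-1.3,-1.0,3.3],[0,0,0]]

```text
time: 4.4
eef_pos: [0.469, -0.2319, 0.1293]
eef_rot: [1.934, 2.245, -0.218]
force: [-0.9, -0.1, 0.4]
finger_gap: 0.0853
finger_force: 0.0
```

```bash
cat > look.py <<'E'
import sys
from pl import *
k,tag=sys.argv[1],sys.argv[2]
B=dict(near=NEAR,far=FAR)[k]
s=r.read_state();print(np.round(s["qpos"],2),np.round(s["eef_pos"],4))
p=r.camera_params("wrist");im=r.capture("wrist");cv2.imwrite(f"pics/{tag}.png",im[...,::-1])
ex=sil(p,[(B[0],B[1],0)],1);q=np.argwhere(ex).mean(0);print("expected centroid",q[::-1].round())
for m,c,b in masks("bottle_a","wrist"):
    print("conf",round(c,2),np.round(b));
    if abs(np.argwhere(m).mean(0)-q).max()<80: print("fit",*fit([(p,m)],bot,[*B[0][:2],B[1]]))
E
python3 look.py near w1
```

```text
[0.09 0.33 0.21 2.08 0.23 0.66 0.26] [ 0.469  -0.2319  0.1293]
expected centroid [253. 184.]
conf 0.98 [405. 151. 512. 286.]
conf 0.97 [230.  97. 277. 269.]
fit [ 0.47209395 -0.25757717  1.71860567] 0.9800662908122173
```

View pics/w1.png

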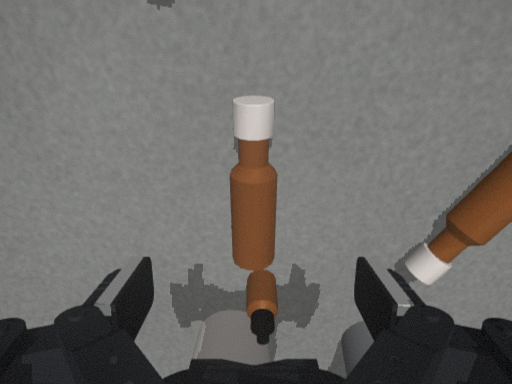

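The wrist view shows the near bottle upright in the picture, base at (253,268) and cap at (253,100), with the dropper behind the base at (260,300). The fit confirms the pose to within a millimetre, so I descend.

```bash
sed -i 's/^NEAR=.*;FAR/NEAR=((.4721,-.2576,.018),1.7186);FAR/' pl.py; python3 - <<'E'
from pl import *
p,M=tool(*NEAR,0,.225,1)
plan([(p,M,7),(p,M,1)]);print(p)
E
```

```text
[[[0.0,0.1,1.8],[-0.1,0.0,0.0]],[[0.0,0.0,1.8],[-0.1,0.0,0.0]],[[0.0,0.1,1.8],[0.0,0.0,0.0]],[[0.0,0.0,1.8],[-0.1,0.0,0.0]],[[0.0,0.1,1.8],[0.0,0.0,0.0]],[[-0.1,0.0,1.9],[-0.1,0.0,-0.1]],[[-0.02,0.05,1.83],[0.0,-0.1,0.0]],[[0.0,0.0,0.0],[0.0,0.0,0.0]]]
max [1.9  0.14] end [ 0.4727 -0.2618  0.0035] [ 1.935  2.244 -0.219]
[ 0.47272426 -0.2617928   0.00347891]
```

Request:
step_arm:
  plan:
    - [[0,0.1,1.8],[0,0,0]]
    - [[0,0,1.8],[0,0,0]]
    - [[0,0.1,1.8],[0,0,0]]
    - [[0,0,1.8],[0,0,0]]
    - [[0,0.1,1.8],[0,0,0]]
    - [[0,0,1.9],[0,0,0]]
    - [[0,0,1.8],[0,0,0]]
    - [[0,0,0],[0,0,0]]

```text
time: 5.5
eef_pos: [0.4764, -0.2582, 0.006]
eef_rot: [1.935, 2.246, -0.219]
force: [0.3, 0.2, 0.8]
finger_gap: 0.0854
finger_force: 0.0
```

Request:
step_arm:
  plan:
    - [[0,0,0],[0,0,0]]
    - [[0,0,0],[0,0,0]]
    - [[0,0,0],[0,0,0]]
    - [[0,0,0],[0,0,0]]
    - [[0,0,0],[0,0,0]]
    - [[0,0,0],[0,0,0]]
    - [[0,0,0],[0,0,0]]
    - [[0,0,0],[0,0,0]]
  fingers: 0

```text
time: 6.5
eef_pos: [0.4766, -0.2589, 0.0072]
eef_rot: [1.934, 2.244, -0.218]
force: [-1.8, 1.7, 7.7]
finger_gap: 0.0343
finger_force: 58.9
```

```bash
python3 - <<'E'
from pl import *
s=r.read_state();print({k:np.round(s[k],3).tolist() for k in("qpos","eef_pos","eef_rot","force","finger_gap","finger_force")})
E
```

```text
{'qpos': [0.144, 0.582, 0.208, 2.081, 0.228, 0.396, 0.254], 'eef_pos': [0.477, -0.259, 0.007], 'eef_rot': [1.934, 2.244, -0.218], 'force': [-1.755, 1.662, 7.689], 'finger_gap': 0.034, 'finger_force': 58.913}
```

```bash
cat >> pl.py <<'E'
RACK=[.567,.1835,3.146]
def home(l): return rackposes(RACK,(l,))[0]
def place(l,t,side,h,a,du=0,dn=0,dv=0):
    o,yaw,tilt=home(l);u=np.array([np.cos(yaw)*np.cos(tilt),np.sin(yaw)*np.cos(tilt),np.sin(tilt)]);v=np.array([-np.sin(yaw),np.cos(yaw),0])
    return tool(np.array(o)+du*u+dn*np.cross(u,v)+dv*v,yaw,tilt,t,side,h,a)
E
python3 - <<'E'
from pl import *
p,R=cur();g=p-R.apply([0,0,.019]);d=g-np.array(NEAR[0]);u=np.array([np.cos(NEAR[1]),np.sin(NEAR[1]),0])
print("a",d@u,"h",d[2],"lat",d@[-u[1],u[0],0])
a,h=d@u,d[2]
q,M=place(2,.225,1,h,a,.015,.10);print(q)
plan([(p+[0,0,.06],None,3),((.5,-.2,.24),None,3),((.53,.02,.26),None,0) if 0 else (.5*np.array([.5,-.2,.24])+.5*(q+[0,0,.06]),(R*Ro.from_rotvec((R.inv()*Ro.from_matrix(M)).as_rotvec()/2)).as_matrix(),6),(q+[0,0,.06],M,6),(q,M,6)])
E
```

```text
a 0.0022792339404166346 h 0.007671686511452346 lat -0.004239543595165928
[0.5938809  0.21861881 0.15694744]
[[[-0.4,0.0,-1.9],[0.0,0.0,0.0]],[[-0.5,0.0,-2.0],[0.0,0.0,0.0]],[[-0.44,0.0,-1.95],[0.0,0.0,0.0]],[[0.5,1.1,-6.0],[0.0,0.0,0.0]],[[0.5,1.1,-6.0],[0.0,0.0,0.0]],[[0.49,1.0,-6.07],[0.0,0.0,0.0]],[[3.3,1.3,-0.6],[0.0,1.8,-6.9]],[[3.1,1.7,-0.4],[0.0,1.8,-6.9]]]
[[[2.9,2.0,-0.4],[0.0,1.8,-6.8]],[[2.7,2.4,-0.3],[0.0,1.7,-6.9]],[[2.4,2.7,-0.2],[0.0,1.8,-6.8]],[[2.03,2.9,-0.06],[0.0,1.7,-6.9]],[[1.7,3.2,-0.1],[0.0,1.8,-6.9]],[[1.3,3.3,0.0],[0.0,1.8,-6.8]],[[0.9,3.5,0.0],[0.0,1.8,-6.9]],[[0.4,3.5,0.0],[0.0,1.8,-6.8]]]
[[[0.0,3.6,0.1],[0.0,1.7,-6.9]],[[-0.36,3.55,0.0],[0.1,1.8,-6.8]],[[-0.2,0.0,1.0],[0.0,0.0,0.0]],[[-0.2,0.0,1.0],[0.0,0.0,0.0]],[[-0.2,0.0,1.0],[0.0,0.0,0.0]],[[-0.2,0.0,1.0],[0.0,0.0,0.0]],[[-0.3,0.0,0.9],[0.0,0.0,0.0]],[[-0.24,0.01,0.95],[0.0,0.0,0.0]]]
max [6.17 7.13] end [0.5939 0.2186 0.157 ] [ 5.000e-03 -2.916e+00  2.000e-03]
```

Request:
step_arm:
  plan:
    - [[-0.4,0,-1.9],[0,0,0]]
    - [[-0.5,0,-2.0],[0,0,0]]
    - [[-0.4,0,-2.0],[0,0,0]]
    - [[0.5,1.1,-6.0],[0,0,0]]
    - [[0.5,1.1,-6.0],[0,0,0]]
    - [[0.5,1.0,-6.0],[0,0,0]]
    - [[3.3,1.3,-0.6],[0,1.8,-6.9]]
    - [[3.1,1.7,-0.4],[0,1.8,-6.9]]

```text
time: 7.5
eef_pos: [0.5161, -0.1288, 0.2361]
eef_rot: [1.686, 2.52, -0.188]
force: [0.0, -0.4, -2.2]
finger_gap: 0.0337
finger_force: 60.5
```

Request:
step_arm:
  plan:
    - [[2.9,2.0,-0.4],[0,1.8,-6.8]]
    - [[2.7,2.4,-0.3],[0,1.7,-6.9]]
    - [[2.4,2.7,-0.2],[0,1.8,-6.8]]
    - [[2.0,2.9,-0.1],[0,1.7,-6.9]]
    - [[1.7,3.2,-0.1],[0,1.8,-6.9]]
    - [[1.3,3.3,0],[0,1.8,-6.8]]
    - [[0.9,3.5,0],[0,1.8,-6.9]]
    - [[0.4,3.5,0],[0,1.8,-6.8]]

```text
time: 8.5
eef_pos: [0.578, 0.1497, 0.2201]
eef_rot: [-0.343, -2.956, 0.039]
force: [0.6, -0.4, -1.0]
finger_gap: 0.0342
finger_force: 60.4
```

```bash
python3 - <<'E'
from pl import *
s=r.read_state();print(np.round(s["qpos"],2),s["finger_gap"],s["finger_force"],s["eef_pos"].round(3) if hasattr(s["eef_pos"],"round") else s["eef_pos"])
q,M=place(2,.225,1,.007,.0023,.015,.10);print(q)
plan([(q+[0,0,.03],M,4),(q,M,4)])
E
```

```text
[-0.14  0.5  -0.2   1.56  0.05  1.26  1.  ] 0.034194569927246295 60.44629454612732 [0.578 0.15  0.22 ]
[0.59357004 0.21861744 0.15635166]
[[[-0.1,1.8,0.8],[0.0,0.8,-3.4]],[[-0.2,1.8,0.7],[0.0,0.9,-3.4]],[[-0.4,1.8,0.8],[0.0,0.8,-3.4]],[[-0.45,1.72,0.7],[0.0,0.9,-3.3]],[[-0.2,0.0,0.7],[0.0,0.0,0.0]],[[-0.2,0.0,0.7],[0.0,0.0,0.0]],[[-0.1,0.0,0.8],[0.0,0.0,0.0]],[[-0.17,-0.01,0.72],[0.0,0.0,0.0]]]
max [2.01 3.52] end [0.5936 0.2186 0.1564] [ 0.005 -2.916 -0.   ]
```

Request:
step_arm:
  plan:
    - [[-0.1,1.8,0.8],[0,0.8,-3.4]]
    - [[-0.2,1.8,0.7],[0,0.9,-3.4]]
    - [[-0.4,1.8,0.8],[0,0.8,-3.4]]
    - [[-0.4,1.7,0.7],[0,0.9,-3.3]]
    - [[-0.2,0,0.7],[0,0,0]]
    - [[-0.2,0,0.7],[0,0,0]]
    - [[-0.1,0,0.8],[0,0,0]]
    - [[-0.2,0,0.7],[0,0,0]]

```text
time: 9.5
eef_pos: [0.5939, 0.2168, 0.1564]
eef_rot: [-0.001, -2.917, 0.001]
force: [0.1, -0.5, -0.9]
finger_gap: 0.034
finger_force: 60.4
```

```bash
cat > held.py <<'E'
import sys
from pl import *
tag=sys.argv[1]
s=r.read_state();print(np.round(s["qpos"],2),np.round(s["eef_pos"],4),np.round(s["eef_rot"],3),np.round(s["force"],1))
for c in("wrist","side"):
    p=r.camera_params(c);im=r.capture(c);cv2.imwrite(f"pics/{tag}_{c}.png",im[...,::-1])
    for n in("bottle_a","set_c"):
        for m,k,b in masks(n,c): print(c,n,round(k,2),np.round(b))
E
python3 held.py p1; python3 - <<'E'
import cv2,numpy as np
a=cv2.imread("pics/p1_wrist.png");b=cv2.imread("pics/p1_side.png")[90:234,150:342]
cv2.imwrite("pics/p1.png",np.vstack([cv2.resize(a,(400,300)),cv2.resize(b,(400,300),interpolation=cv2.INTER_CUBIC)]))
E
```

```text
[-0.18  0.66 -0.25  1.46  0.07  1.24  1.14] [0.5939 0.2168 0.1564] [-1.000e-03 -2.917e+00  1.000e-03] [ 0.1 -0.5 -0.9]
wrist bottle_a 0.93 [208.  90. 302. 365.]
wrist set_c 0.66 [116.  81. 188. 281.]
wrist set_c 0.62 [324.  79. 400. 278.]
side bottle_a 0.94 [335. 215. 366. 259.]
side bottle_a 0.86 [210. 124. 247. 131.]
side set_c 0.78 [198. 134. 231. 145.]
side set_c 0.68 [219. 155. 256. 170.]
```

View pics/p1.png

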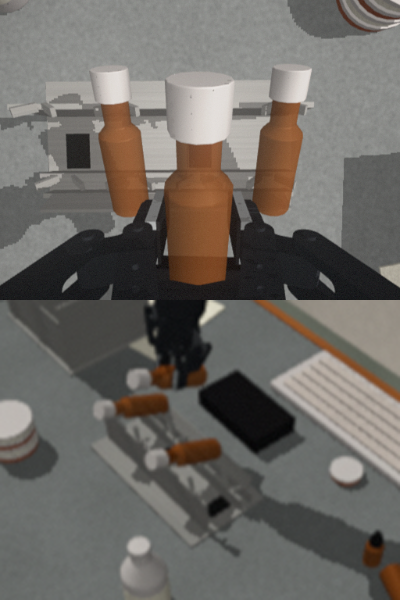

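The top half (wrist) shows the held bottle centred between the two set bottles, caps level. The bottom half (side) shows it hovering above lane 2. I fit the rack and the in-hand pose from these masks.

```bash
cat > fitrack.py <<'E'
from pl import *
import sys
# rack from wrist masks of set bottles; held bottle (a, lat, pitch) from wrist+side
t,side,lane,a0,h0=[float(x) for x in sys.argv[1:6]]
pw,ps=r.camera_params("wrist"),r.camera_params("side");tp,R=cur()
g=tp-R.apply([0,0,.019]);X,Y,Z=R.as_matrix().T
r.capture("wrist");W=masks("set_c","wrist");HB=masks("bottle_a","wrist")
W=[m for m,k,b in W if k>.5 and abs((b[0]+b[2])/2-255)>60]
used=[l for l in(1,3)]
def score(lanes):
    m=np.zeros((384,512),bool)
    for w in W: m|=w
    return fit([(pw,m)],lambda x:rackposes(x,lanes),RACK,step=(.004,.004,.03))
lanes=(1,3) if len(W)==2 else (3,)
print("rack",len(W),*score(lanes))
hb=[m for m,k,b in HB if abs((b[0]+b[2])/2-255)<40][:1]
if hb:
    def f(x):
        th=t+x[2];u=side*(X*np.cos(th))-Z*np.sin(th);v=-side*Y;n=np.cross(u,v)
        o=g-u*x[0]-h0*n+Y*x[1];return [(o,np.arctan2(u[1],u[0]),np.arcsin(u[2]))]
    print("held u",[np.round(q,3) for q in f([a0,0,0])[0]])
    print("held a,lat,dpitch",*fit([(pw,hb[0])],f,[a0,0,0],step=(.004,.003,.08)))
E
python3 fitrack.py .225 1 2 .0023 .007
```

```text
rack 1 [0.567  0.1835 3.146 ] 0.0
held u [array([0.597, 0.218, 0.168]), np.float64(3.142), np.float64(0.449)]
held a,lat,dpitch [ 0.00204641  0.00073736 -0.01461367] 0.9070670223505372
```

```bash
cat > rackw.py <<'E'
from pl import *
def rackfit():
    pw=r.camera_params("wrist");im=r.capture("wrist");got={}
    exp={l:np.argwhere(sil(pw,[home(l)],1)) for l in(1,2,3,4)};exp={l:e.mean(0) for l,e in exp.items() if len(e)}
    for n in("set_c","set_d","bottle_a"):
        for m,k,b in masks(n,"wrist"):
            q=np.argwhere(m).mean(0)
            for l in exp:
                if abs(q-exp[l]).max()<30 and k>.4: got.setdefault(l,(m,k,b))
    for l,g in got.items(): print(l,round(g[1],2),np.round(g[2]),exp[l].round())
    return pw,got,im
E
python3 - <<'E'
from rackw import *
pw,got,_=rackfit()
L=[l for l in got if l in(1,3)]
if L: print(fit([(pw,np.any([got[l][0] for l in L],0))],lambda x:rackposes(x,L),RACK,step=(.004,.004,.03)))
for l in L: print(l,fit([(pw,got[l][0])],lambda x:rackposes([x[0],x[1],RACK[2]],(l,)),RACK[:2],step=(.004,.004)))
E
```

```text
3 0.79 [118.  84. 189. 278.] [180. 152.]
1 0.6 [321.  82. 400. 280.] [179. 356.]
(array([0.56729282, 0.1842404 , 3.14777538]), np.float64(0.9538327421391211))
3 (array([0.5672185 , 0.18396264]), np.float64(0.945113933823086))
1 (array([0.56693258, 0.18443954]), np.float64(0.9659427858008908))
```

```bash
sed -i 's/^RACK=.*/RACK=[.5672,.1842,3.1465]/' pl.py; python3 - <<'E'
from pl import *
def P(du,dn): 
    q,M=place(2,.225,1,.007,.002,du,dn,.0007);return q,M
plan([(*P(.007,.014),6),(*P(.007,.014),2),(*P(.007,.002),6),(*P(.007,-.001),2)]);print(P(.007,.0)[0])
E
```

```text
[[[0.2,0.0,1.4],[0.0,0.0,0.0]],[[0.2,0.0,1.4],[0.0,0.0,-0.1]],[[0.2,0.0,1.5],[0.0,0.0,0.0]],[[0.2,0.0,1.4],[0.0,0.0,-0.1]],[[0.2,0.0,1.5],[0.0,0.0,0.0]],[[0.13,0.09,1.42],[0.1,0.0,-0.1]],[[0.0,0.0,0.0],[0.0,0.0,0.0]],[[0.0,0.0,0.0],[0.0,0.0,0.0]]]
[[[0.0,0.0,0.2],[0.0,0.0,0.0]],[[0.1,0.0,0.2],[0.0,0.0,0.0]],[[0.0,0.0,0.2],[0.0,0.0,0.0]],[[0.1,0.0,0.2],[0.0,0.0,0.0]],[[0.0,0.0,0.2],[0.0,0.0,0.0]],[[0.07,0.0,0.17],[0.0,0.0,0.0]],[[0.0,0.0,0.1],[0.0,0.0,0.0]],[[0.07,0.0,0.19],[0.0,0.0,0.0]]]
max [1.51 0.14] end [0.5573 0.2184 0.0618] [ 8.000e-03 -2.917e+00  2.000e-03]
[0.5577335  0.21845396 0.06269673]
```

Request:
step_arm:
  plan:
    - [[0.2,0,1.4],[0,0,0]]
    - [[0.2,0,1.4],[0,0,0]]
    - [[0.2,0,1.5],[0,0,0]]
    - [[0.2,0,1.4],[0,0,0]]
    - [[0.2,0,1.5],[0,0,0]]
    - [[0.1,0.1,1.4],[0,0,0]]
    - [[0,0,0],[0,0,0]]
    - [[0,0,0],[0,0,0]]

```text
time: 11.15
eef_pos: [0.5646, 0.2188, 0.0756]
eef_rot: [-0.0, -2.918, -0.001]
force: [-0.8, -0.0, -1.3]
finger_gap: 0.0342
finger_force: 60.4
```

Request:
step_arm:
  plan:
    - [[0,0,0.2],[0,0,0]]
    - [[0.1,0,0.2],[0,0,0]]
    - [[0,0,0.2],[0,0,0]]
    - [[0.1,0,0.2],[0,0,0]]
    - [[0,0,0.2],[0,0,0]]
    - [[0,0,0.1],[0,0,0]]
    - [[0,0,0],[0,0,0]]
    - [[0,0,0],[0,0,0]]

```text
time: 12.15
eef_pos: [0.5598, 0.2186, 0.0651]
eef_rot: [-0.0, -2.917, -0.0]
force: [1.0, 0.3, -1.6]
finger_gap: 0.034
finger_force: 60.4
```

```bash
python3 - <<'E'
from pl import *
s=r.read_state();print(np.round(s["eef_pos"],4),np.round(s["force"],1),np.round(s["moment"],2),np.round(s["eef_rot"],3))
for du in(0,.007):print(du,place(2,.225,1,.007,.002,du,0,.0007)[0].round(4))
E
python3 fitrack.py .225 1 2 .002 .007 | grep held; python3 - <<'E'
E
```

```text
[0.5598 0.2186 0.0651] [ 1.   0.3 -1.6] [ 0.01 -0.28  0.  ] [-0.    -2.917 -0.   ]
0 [0.564  0.2185 0.0597]
0.007 [0.5577 0.2185 0.0627]
held u [array([0.563, 0.219, 0.076]), np.float64(-3.142), np.float64(0.449)]
held a,lat,dpitch [0.00225471 0.00053137 0.02667755] 0.9099280687353988
```

Request:
step_arm:
  plan:
    - [[0.02,0,0.1],[0,0,0]]
    - [[0.02,0,0.1],[0,0,0]]
    - [[0.02,0,0.1],[0,0,0]]
    - [[0.02,0,0.1],[0,0,0]]
    - [[0,0,0],[0,0,0]]
    - [[0,0,0],[0,0,0]]
    - [[0,0,0],[0,0,0]]
    - [[0,0,0],[0,0,0]]

```text
time: 13.3
eef_pos: [0.5592, 0.2188, 0.0632]
eef_rot: [0.001, -2.92, -0.001]
force: [-0.4, -0.6, 9.4]
finger_gap: 0.034
finger_force: 61.6
```

Request:
step_arm:
  plan:
    - [[-0.1,0,0.02],[0,0,0]]
    - [[-0.1,0,0.02],[0,0,0]]
    - [[-0.1,0,0.02],[0,0,0]]
    - [[-0.1,0,0.02],[0,0,0]]
    - [[-0.1,0,0.02],[0,0,0]]
    - [[-0.1,0,0.02],[0,0,0]]
    - [[-0.1,0,0.02],[0,0,0]]
    - [[0,0,0],[0,0,0]]

```text
time: 14.3
eef_pos: [0.5641, 0.219, 0.0607]
eef_rot: [0.002, -2.916, -0.0]
force: [-4.9, -1.3, 14.8]
finger_gap: 0.0341
finger_force: 61.9
```

```bash
python3 - <<'E'
from pl import *
s=r.read_state();print(np.round(s["eef_pos"],4),np.round(s["force"],1),np.round(s["moment"],2))
E
python3 held.py p2; python3 - <<'E'
import cv2,numpy as np
a=cv2.imread("pics/p2_wrist.png");b=cv2.imread("pics/p2_side.png")[110:206,170:298]
cv2.imwrite("pics/p2.png",np.vstack([cv2.resize(a,(400,300)),cv2.resize(b,(400,300),interpolation=cv2.INTER_CUBIC)]))
E
```

```text
[0.5641 0.219  0.0607] [-4.9 -1.3 14.8] [-0.24  1.39  0.41]
[-0.2   0.73 -0.25  1.59  0.09  1.05  1.12] [0.5641 0.219  0.0607] [ 2.000e-03 -2.916e+00 -0.000e+00] [-4.9 -1.3 14.8]
wrist bottle_a 0.92 [210.  92. 299. 362.]
wrist set_c 0.97 [  1.  91. 142. 384.]
wrist set_c 0.95 [365.  90. 512. 384.]
wrist set_c 0.38 [  1. 115. 493. 364.]
side bottle_a 0.59 [205. 150. 243. 158.]
side bottle_a 0.58 [335. 215. 365. 262.]
side bottle_a 0.21 [190. 142. 275. 209.]
side set_c 0.77 [220. 158. 256. 170.]
side set_c 0.69 [140. 138. 170. 169.]
side set_c 0.54 [194. 138. 222. 145.]
```

View pics/p2.png

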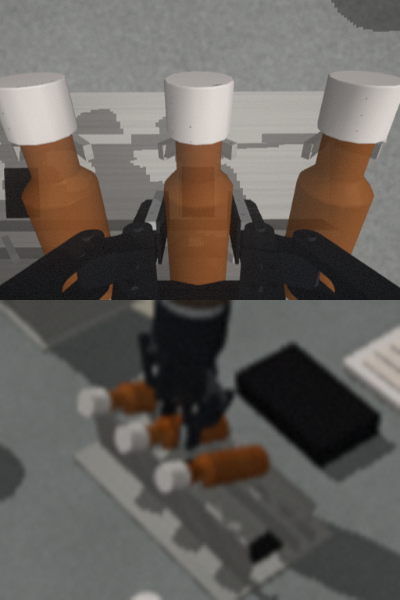

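Wrist: the caps of the held and neighbouring bottles are level (tops at rows 90–92). Side: it lies parallel to its neighbours in lane 2. I ease the preload, then release narrowly.

Request:
step_arm:
  plan:
    - [[-0.02,0,-0.1],[0,0,0]]
    - [[-0.02,0,-0.1],[0,0,0]]
    - [[0,0,0],[0,0,0]]
    - [[0,0,0],[0,0,0]]
    - [[0,0,0],[0,0,0]]
    - [[0,0,0],[0,0,0]]
    - [[0,0,0],[0,0,0]]
    - [[0,0,0],[0,0,0]]

```text
time: 15.6
eef_pos: [0.5641, 0.219, 0.0608]
eef_rot: [0.002, -2.915, 0.0]
force: [-5.0, -0.4, 6.7]
finger_gap: 0.034
finger_force: 61.0
```

Request:
step_arm:
  plan:
    - [[0,0,0],[0,0,0]]
    - [[0,0,0],[0,0,0]]
    - [[0,0,0],[0,0,0]]
    - [[0,0,0],[0,0,0]]
    - [[0,0,0],[0,0,0]]
    - [[0,0,0],[0,0,0]]
    - [[0,0,0],[0,0,0]]
    - [[0,0,0],[0,0,0]]
  fingers: 0.58

```text
time: 16.6
eef_pos: [0.5654, 0.2186, 0.0603]
eef_rot: [-0.0, -2.917, -0.0]
force: [0.1, -0.2, 0.2]
finger_gap: 0.0497
finger_force: 0.0
```

```bash
python3 - <<'E'
from pl import *
p,R=cur();n=np.array([np.sin(.45),0,np.cos(.45)])
q,M=tool(*FAR,0,.225,-1);q2=q-M[:,2]*.13;print(q2)
R1=Ro.from_matrix(M);w=(R.inv()*R1).as_rotvec();print(np.degrees(w))
plan([(p+.09*n+[0,0,.02],None,8)])
E
```

```text
[ 0.64702292 -0.2663797   0.13020215]
[-2.50626605e+01  1.99878778e-02  1.09670534e+02]
[[[-0.2,0.0,-1.3],[0.0,0.0,0.0]],[[-0.2,0.0,-1.3],[0.0,0.0,0.0]],[[-0.2,0.0,-1.4],[0.0,0.0,0.0]],[[-0.2,0.0,-1.3],[0.0,0.0,0.0]],[[-0.2,0.0,-1.4],[0.0,0.0,0.0]],[[-0.2,0.0,-1.3],[0.0,0.0,0.0]],[[-0.2,0.0,-1.4],[0.0,0.0,0.0]],[[-0.17,0.0,-1.32],[0.0,0.0,0.0]]]
max [1.41 0.  ] end [0.6045 0.2186 0.1613] [-0.    -2.917 -0.   ]
```

Request:
step_arm:
  plan:
    - [[-0.2,0,-1.3],[0,0,0]]
    - [[-0.2,0,-1.3],[0,0,0]]
    - [[-0.2,0,-1.4],[0,0,0]]
    - [[-0.2,0,-1.3],[0,0,0]]
    - [[-0.2,0,-1.4],[0,0,0]]
    - [[-0.2,0,-1.3],[0,0,0]]
    - [[-0.2,0,-1.4],[0,0,0]]
    - [[-0.2,0,-1.3],[0,0,0]]

```text
time: 17.6
eef_pos: [0.6051, 0.2186, 0.1619]
eef_rot: [-0.0, -2.917, -0.0]
force: [0.6, 0.3, 1.6]
finger_gap: 0.0499
finger_force: 0.0
```

```bash
python3 - <<'E'
from rackw import *
pw,got,_=rackfit()
for l in got: print(l,fit([(pw,got[l][0])],lambda x:[((x[0],x[1],home(l)[0][2]),x[2],.45)],[*home(l)[0][:2],3.146],step=(.004,.004,.03)),np.round(home(l)[0],4))
p,R=cur()
q,M=tool(*FAR,0,.225,-1);q2=q-M[:,2]*.13;R1=Ro.from_matrix(M);w=(R.inv()*R1).as_rotvec()
mid=(p*.45+q2*.55);mid[2]=.24
plan([(p*.95+mid*.05+[0,0,.06],None,2),(mid,(R*Ro.from_rotvec(w*.5)).as_matrix(),6),(q2,M,6),(q2,M,2)])
E
```

```text
1 0.61 [319.  66. 391. 264.] [164. 354.]
3 0.58 [115.  67. 190. 263.] [165. 154.]
1 (array([0.56643212, 0.28948341, 3.14878257]), np.float64(0.9582726352435742)) [0.5667 0.2892 0.071 ]
3 (array([0.56762327, 0.14906006, 3.14845082]), np.float64(0.9593658554654221)) [0.5674 0.1492 0.071 ]
[[[0.7,-0.7,-3.1],[0.0,0.0,0.0]],[[0.61,-0.63,-3.16],[0.0,0.0,0.0]],[[-0.3,-4.2,-0.3],[-2.1,0.0,9.1]],[[-1.0,-4.1,-0.5],[-2.1,0.0,9.1]],[[-1.6,-3.9,-0.6],[-2.1,0.0,9.2]],[[-2.2,-3.6,-0.8],[-2.1,0.0,9.1]],[[-2.7,-3.1,-0.9],[-2.1,0.0,9.2]],[[-3.21,-2.62,-0.97],[-2.0,0.0,9.1]]]
[[[-3.5,-1.8,1.1],[-2.1,0.0,9.1]],[[-3.8,-1.2,1.0],[-2.1,0.0,9.2]],[[-3.9,-0.6,1.0],[-2.1,0.0,9.1]],[[-4.0,0.0,1.0],[-2.1,0.0,9.2]],[[-3.9,0.5,0.9],[-2.1,0.0,9.1]],[[-3.78,1.13,1.02],[-2.1,0.0,9.2]],[[0.0,0.0,0.0],[0.0,0.0,0.0]],[[0.0,0.0,0.0],[0.0,0.0,0.0]]]
max [4.29 9.44] end [ 0.6471 -0.2664  0.1303] [-2.498 -1.668 -0.283]
```

Request:
step_arm:
  plan:
    - [[0.7,-0.7,-3.1],[0,0,0]]
    - [[0.6,-0.6,-3.2],[0,0,0]]
    - [[-0.3,-4.2,-0.3],[-2.1,0,9.1]]
    - [[-1.0,-4.1,-0.5],[-2.1,0,9.1]]
    - [[-1.6,-3.9,-0.6],[-2.1,0,9.2]]
    - [[-2.2,-3.6,-0.8],[-2.1,0,9.1]]
    - [[-2.7,-3.1,-0.9],[-2.1,0,9.2]]
    - [[-3.2,-2.6,-1.0],[-2.0,0,9.1]]
  fingers: 1

```text
time: 18.8
eef_pos: [0.6277, -0.0492, 0.2399]
eef_rot: [-1.391, -2.587, -0.156]
force: [0.2, 0.5, 0.0]
finger_gap: 0.0856
finger_force: 0.0
```

Request:
step_arm:
  plan:
    - [[-3.5,-1.8,1.1],[-2.1,0,9.1]]
    - [[-3.8,-1.2,1.0],[-2.1,0,9.2]]
    - [[-3.9,-0.6,1.0],[-2.1,0,9.1]]
    - [[-4.0,0,1.0],[-2.1,0,9.2]]
    - [[-3.9,0.5,0.9],[-2.1,0,9.1]]
    - [[-3.8,1.1,1.0],[-2.1,0,9.2]]
    - [[0,0,0],[0,0,0]]
    - [[0,0,0],[0,0,0]]

```text
time: 19.8
eef_pos: [0.6468, -0.2649, 0.1305]
eef_rot: [-2.495, -1.669, -0.282]
force: [0.5, 1.1, -0.8]
finger_gap: 0.0854
finger_force: 0.0
```

```bash
python3 look.py far w2; python3 - <<'E'
from h import *
for c in("top","side"):
    im=r.capture(c);cv2.imwrite(f"pics/c1_{c}.png",im[...,::-1])
a=cv2.imread("pics/c1_side.png")[110:206,170:298];b=cv2.imread("pics/c1_top.png")[150:246,130:258];w=cv2.imread("pics/w2.png")
cv2.imwrite("pics/c1.png",np.hstack([cv2.resize(w,(264,198)),cv2.resize(a,(264,198),interpolation=2),cv2.resize(b,(264,198),interpolation=2)]))
E
```

```text
[ 0.34  0.67  0.19  1.5  -0.4   1.04  0.31] [ 0.6468 -0.2649  0.1305]
expected centroid [256. 200.]
conf 0.84 [232. 117. 279. 298.]
fit [ 0.6564939  -0.24400557 -1.96601516] 0.9824334874782296
```

View pics/c1.png

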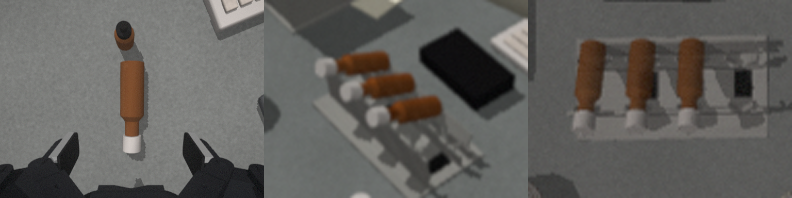

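The wrist view shows the far bottle centred in the picture with its dropper beyond the base. The side and top views show the first bottle lying parallel to its neighbours in lane 2. Before descending I check how noisy the state readings are.

```bash
sed -i 's/FAR=((.*/FAR=((.6565,-.2440,.018),-1.966)/' pl.py; python3 - <<'E'
from pl import *
for i in range(4):
    s=r.read_state();print(s["time"],np.round(s["eef_pos"],4),np.round(s["joint_vel"],3)[:4]); 
    if i<2: r.capture("wrist")
q,M=tool(*FAR,0,.225,-1,h=.005,a=.002);print(q)
plan([(q,M,7),(q,M,1)])
E
```

```text
20.0 [ 0.6479 -0.2643  0.1317] [ 0.002 -0.     0.007  0.001]
20.05 [ 0.6478 -0.2647  0.1317] [ 0.002 -0.001  0.006  0.001]
20.1 [ 0.6477 -0.265   0.1316] [ 0.004 -0.002  0.006  0.001]
20.1 [ 0.6477 -0.265   0.1316] [ 0.004 -0.002  0.006  0.001]
[ 0.65736201 -0.24193357  0.00447891]
[[[-0.1,0.0,1.9],[0.0,0.0,0.0]],[[-0.1,0.0,1.8],[0.0,0.0,0.0]],[[0.0,0.0,1.9],[0.0,0.0,0.0]],[[-0.1,0.0,1.8],[0.0,0.0,0.1]],[[0.0,0.0,1.9],[0.0,0.0,0.0]],[[-0.1,0.0,1.8],[0.0,0.0,0.1]],[[0.0,0.0,1.85],[0.0,0.0,0.0]],[[0.0,0.0,0.0],[0.0,0.0,0.0]]]
max [1.9 0.1] end [ 0.6573 -0.2419  0.0045] [-2.499 -1.666 -0.283]
```

Request:
step_arm:
  plan:
    - [[-0.1,0,1.9],[0,0,0]]
    - [[-0.1,0,1.8],[0,0,0]]
    - [[0,0,1.9],[0,0,0]]
    - [[-0.1,0,1.8],[0,0,0]]
    - [[0,0,1.9],[0,0,0]]
    - [[-0.1,0,1.8],[0,0,0]]
    - [[0,0,1.8],[0,0,0]]
    - [[0,0,0],[0,0,0]]

```text
time: 21.1
eef_pos: [0.6554, -0.2418, 0.0022]
eef_rot: [-2.495, -1.667, -0.28]
force: [0.2, 0.1, -0.5]
finger_gap: 0.0855
finger_force: 0.0
```

```bash
python3 - <<'E'
from pl import *
r.capture("wrist");q,M=tool(*FAR,0,.225,-1,h=.005,a=.002);p,R=cur();print(R.inv().apply(q-p)*100,p)
E
```

```text
[ 0.13175771  0.0860415  -0.07097759] [ 0.65613477 -0.24264341  0.00349397]
```

Within 1–2 mm. A small correction and close.

Request:
step_arm:
  plan:
    - [[0,0.1,-0.1],[0,0,0]]
    - [[0,0,0],[0,0,0]]
    - [[0,0,0],[0,0,0]]
    - [[0,0,0],[0,0,0]]
    - [[0,0,0],[0,0,0]]
    - [[0,0,0],[0,0,0]]
    - [[0,0,0],[0,0,0]]
    - [[0,0,0],[0,0,0]]
  fingers: 0

```text
time: 22.15
eef_pos: [0.6581, -0.2444, 0.0065]
eef_rot: [-2.499, -1.669, -0.284]
force: [-1.3, -0.7, 5.5]
finger_gap: 0.034
finger_force: 59.8
```

```bash
python3 - <<'E'
from pl import *
p,R=cur();g=p-R.apply([0,0,.019]);d=g-np.array(FAR[0]);u=np.array([np.cos(FAR[1]),np.sin(FAR[1]),0])
a,h=d@u,d[2];print("a",a,"h",h,"lat",d@[-u[1],u[0],0])
q,M=place(4,.225,-1,h,a,.012,.10);print(q);q3=q+[0,0,.04]
w=(R.inv()*Ro.from_matrix(M)).as_rotvec();print(np.degrees(w))
mid=.5*p+.5*q3;mid[2]=.24
plan([(p+[0,0,.06],None,3),(p*.8+mid*.2+[0,0,.14],None,3),(mid,(R*Ro.from_rotvec(w*.5)).as_matrix(),5),(q3,M,5),(q,M,8)])
E
```

```text
a 0.003988603017808737 h 0.007038803475839298 lat 0.0015859963496290524
[0.59563721 0.07933829 0.15581618]
[  0.10325445 -22.80209998  67.67828619]
[[[0.4,0.0,-1.9],[0.0,0.0,0.0]],[[0.5,0.0,-2.0],[0.0,0.0,0.0]],[[0.44,0.01,-1.95],[0.0,0.0,0.0]],[[1.8,-0.6,-3.9],[0.0,0.0,0.0]],[[1.9,-0.6,-3.9],[0.0,0.0,0.0]],[[1.8,-0.59,-3.94],[0.0,0.0,0.0]],[[2.4,-1.5,-0.4],[0.0,-2.3,6.8]],[[2.1,-1.7,-0.5],[0.0,-2.3,6.8]]]
[[[1.9,-2.0,-0.6],[0.0,-2.3,6.7]],[[1.7,-2.1,-0.7],[0.0,-2.3,6.8]],[[1.3,-2.35,-0.73],[0.1,-2.2,6.7]],[[1.3,-3.0,1.1],[0.0,-2.3,6.8]],[[1.0,-3.1,1.0],[0.0,-2.3,6.8]],[[0.6,-3.2,1.0],[0.0,-2.3,6.8]],[[0.3,-3.2,1.0],[0.0,-2.3,6.7]],[[-0.05,-3.28,1.02],[0.0,-2.2,6.8]]]
[[[0.1,0.0,0.5],[0.0,0.0,0.0]],[[0.1,0.0,0.5],[0.0,0.0,0.0]],[[0.1,0.0,0.5],[0.0,0.0,0.0]],[[0.1,0.0,0.5],[0.0,0.0,0.0]],[[0.1,0.0,0.5],[0.0,0.0,0.0]],[[0.1,0.0,0.5],[0.0,0.0,0.0]],[[0.1,0.0,0.5],[0.0,0.0,0.0]],[[0.2,-0.01,0.4],[0.0,0.0,0.0]]]
max [4.38 7.18] end [0.5957 0.0794 0.1558] [ 3.121  0.007 -0.352]
```

Request:
step_arm:
  plan:
    - [[0.4,0,-1.9],[0,0,0]]
    - [[0.5,0,-2.0],[0,0,0]]
    - [[0.4,0,-2.0],[0,0,0]]
    - [[1.8,-0.6,-3.9],[0,0,0]]
    - [[1.9,-0.6,-3.9],[0,0,0]]
    - [[1.8,-0.6,-3.9],[0,0,0]]
    - [[2.4,-1.5,-0.4],[0,-2.3,6.8]]
    - [[2.1,-1.7,-0.5],[0,-2.3,6.8]]

```text
time: 23.15
eef_pos: [0.6409, -0.1597, 0.2132]
eef_rot: [-2.711, -1.371, -0.161]
force: [-0.5, 0.3, -1.6]
finger_gap: 0.034
finger_force: 59.7
```

Request:
step_arm:
  plan:
    - [[1.9,-2.0,-0.6],[0,-2.3,6.7]]
    - [[1.7,-2.1,-0.7],[0,-2.3,6.8]]
    - [[1.3,-2.4,-0.7],[0,-2.2,6.7]]
    - [[1.3,-3.0,1.1],[0,-2.3,6.8]]
    - [[1.0,-3.1,1.0],[0,-2.3,6.8]]
    - [[0.6,-3.2,1.0],[0,-2.3,6.8]]
    - [[0.3,-3.2,1.0],[0,-2.3,6.7]]
    - [[0,-3.3,1.0],[0,-2.2,6.8]]

```text
time: 24.15
eef_pos: [0.595, 0.0816, 0.1959]
eef_rot: [3.12, 0.002, -0.352]
force: [0.9, 0.1, -0.6]
finger_gap: 0.0341
finger_force: 59.8
```

```bash
python3 - <<'E'
from pl import *
s=r.read_state();print(np.round(s["qpos"],2),s["finger_gap"])
r.capture("wrist")
q,M=place(4,.225,-1,.007,.004,.012,.10)
plan([(q,M,6),(q,M,2)])
E
```

```text
[-0.47  0.6   0.46  1.53 -0.27  1.3  -1.52] 0.03410051203228664
[[[0.2,0.2,0.6],[0.0,0.0,0.0]],[[0.2,0.1,0.6],[0.0,0.0,0.0]],[[0.2,0.2,0.6],[0.0,0.1,0.0]],[[0.1,0.1,0.6],[0.0,0.0,0.0]],[[0.2,0.2,0.6],[-0.1,0.1,0.0]],[[0.15,0.14,0.66],[0.0,0.0,-0.1]],[[0.0,0.0,0.0],[0.0,0.0,0.0]],[[0.0,0.0,0.0],[0.0,0.0,0.0]]]
max [0.69 0.14] end [0.5957 0.0793 0.1558] [ 3.121  0.008 -0.354]
```

Request:
step_arm:
  plan:
    - [[0.2,0,0.6],[0,0,0]]
    - [[0.2,0,0.6],[0,0,0]]
    - [[0.2,0,0.6],[0,0,0]]
    - [[0.1,0,0.6],[0,0,0]]
    - [[0.2,0,0.6],[0,0,0]]
    - [[0.1,0,0.7],[0,0,0]]
    - [[0,0,0],[0,0,0]]
    - [[0,0,0],[0,0,0]]

```text
time: 25.2
eef_pos: [0.5966, 0.0801, 0.1564]
eef_rot: [3.12, 0.008, -0.353]
force: [0.4, -0.4, -1.4]
finger_gap: 0.0344
finger_force: 59.9
```

```bash
sed -i 's/^lanes=.*/lanes=(3,)/' fitrack.py; python3 held.py p3; python3 fitrack.py .225 -1 4 .004 .007; python3 - <<'E'
import cv2,numpy as np
a=cv2.imread("pics/p3_wrist.png");b=cv2.imread("pics/p3_side.png")[90:234,150:342]
cv2.imwrite("pics/p3.png",np.vstack([cv2.resize(a,(400,300)),cv2.resize(b,(400,300),interpolation=cv2.INTER_CUBIC)]))
E
python3 - <<'E'
from pl import *
print(place(4,.225,-1,.007,.004,.012,.10)[0],cur()[0])
E
```

```text
[-0.46  0.64  0.45  1.56 -0.29  1.24 -1.5 ] [0.5966 0.0801 0.1564] [ 3.12   0.008 -0.353] [ 0.4 -0.4 -1.4]
wrist bottle_a 0.6 [ 28. 132.  91. 327.]
wrist bottle_a 0.58 [210. 118. 296. 364.]
wrist set_c 0.96 [130. 127. 183. 304.]
side bottle_a 0.83 [242. 143. 282. 159.]
side bottle_a 0.55 [207. 150. 237. 158.]
side set_c 0.82 [219. 159. 257. 169.]
side set_c 0.78 [197. 138. 228. 145.]
rack 1 [0.56601723 0.18440516 3.14453368] 0.8403939804474387
held u [array([0.601, 0.08 , 0.167]), np.float64(-3.137), np.float64(0.45)]
held a,lat,dpitch [ 0.00312631 -0.00041726  0.01700309] 0.9244315194179445
[0.59561007 0.07933815 0.1557862 ] [0.59653088 0.08007234 0.15645595]
```

View pics/p3.png

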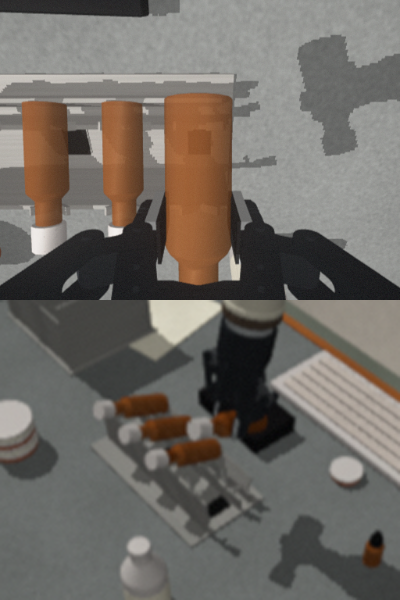

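The wrist view shows the second bottle held base-forward, right of the two in lanes 3 and 2 and in line with lane 4. The side view agrees. I lower it the same way.

```bash
python3 - <<'E'
from pl import *
def P(du,dn): return place(4,.225,-1,.007,.0036,du,dn,0)
plan([(*P(.007,.014),6),(*P(.007,.014),2),(*P(.007,.001),6),(*P(.007,.001),2)])
for du in (0,.007): print(P(du,0)[0])
E
```

```text
[[[-0.2,0.0,1.4],[0.0,0.0,0.0]],[[-0.3,0.0,1.4],[0.0,0.0,0.0]],[[-0.2,0.0,1.4],[0.0,0.0,0.0]],[[-0.3,0.0,1.5],[0.0,0.0,0.0]],[[-0.2,0.0,1.4],[0.0,0.0,0.0]],[[-0.27,0.06,1.49],[0.1,0.0,0.0]],[[0.0,0.0,0.0],[0.0,0.0,0.0]],[[0.0,0.0,0.0],[0.0,0.0,0.0]]]
[[[0.0,0.0,0.2],[0.0,0.0,0.0]],[[-0.1,0.0,0.2],[0.0,0.0,0.0]],[[0.0,0.0,0.2],[0.0,0.0,0.0]],[[-0.1,0.0,0.2],[0.0,0.0,0.0]],[[0.0,0.0,0.2],[0.0,0.0,0.0]],[[-0.09,0.0,0.27],[0.0,0.0,0.0]],[[0.0,0.0,0.0],[0.0,0.0,0.0]],[[0.0,0.0,0.0],[0.0,0.0,0.0]]]
max [1.53 0.1 ] end [0.5574 0.0792 0.0643] [ 3.122  0.007 -0.353]
[0.56327945 0.0791795  0.06034792]
[0.5569764  0.07914856 0.06339268]
```

Request:
step_arm:
  plan:
    - [[-0.2,0,1.4],[0,0,0]]
    - [[-0.3,0,1.4],[0,0,0]]
    - [[-0.2,0,1.4],[0,0,0]]
    - [[-0.3,0,1.5],[0,0,0]]
    - [[-0.2,0,1.4],[0,0,0]]
    - [[-0.3,0.1,1.5],[0,0,0]]
    - [[0,0,0],[0,0,0]]
    - [[0,0,0],[0,0,0]]

```text
time: 26.65
eef_pos: [0.5631, 0.0787, 0.0762]
eef_rot: [3.12, 0.007, -0.352]
force: [-0.2, -0.0, -0.6]
finger_gap: 0.034
finger_force: 59.9
```

Request:
step_arm:
  plan:
    - [[0,0,0.2],[0,0,0]]
    - [[-0.1,0,0.2],[0,0,0]]
    - [[0,0,0.2],[0,0,0]]
    - [[-0.1,0,0.2],[0,0,0]]
    - [[0,0,0.2],[0,0,0]]
    - [[-0.1,0,0.2],[0,0,0]]
    - [[0,0,0],[0,0,0]]
    - [[0,0,0],[0,0,0]]

```text
time: 27.65
eef_pos: [0.5571, 0.0788, 0.0649]
eef_rot: [3.12, 0.007, -0.353]
force: [-0.1, 0.9, -1.2]
finger_gap: 0.0345
finger_force: 59.9
```

Request:
step_arm:
  plan:
    - [[-0.02,0,0.1],[0,0,0]]
    - [[-0.02,0,0.1],[0,0,0]]
    - [[0,0,0],[0,0,0]]
    - [[0,0,0],[0,0,0]]
    - [[0,0,0],[0,0,0]]
    - [[0,0,0],[0,0,0]]
    - [[0,0,0],[0,0,0]]
    - [[0,0,0],[0,0,0]]

```text
time: 28.65
eef_pos: [0.5568, 0.0787, 0.0637]
eef_rot: [3.12, 0.007, -0.351]
force: [-0.2, -0.2, 5.2]
finger_gap: 0.0344
finger_force: 60.4
```

Request:
step_arm:
  plan:
    - [[0.1,0,0.03],[0,0,0]]
    - [[0.1,0,0.02],[0,0,0]]
    - [[0.1,0,0.03],[0,0,0]]
    - [[0.1,0,0.02],[0,0,0]]
    - [[0.1,0,0.02],[0,0,0]]
    - [[0.1,0,0.02],[0,0,0]]
    - [[0.1,0,0.02],[0,0,0]]
    - [[0,0,0],[0,0,0]]

```text
time: 29.65
eef_pos: [0.5627, 0.0787, 0.0608]
eef_rot: [3.12, 0.007, -0.353]
force: [-1.8, 0.5, 7.5]
finger_gap: 0.0339
finger_force: 60.6
```

Request:
step_arm:
  plan:
    - [[0.1,0,0.02],[0,0,0]]
    - [[0.1,0,0.02],[0,0,0]]
    - [[0,0,0],[0,0,0]]
    - [[0,0,0],[0,0,0]]
    - [[0,0,0],[0,0,0]]
    - [[0,0,0],[0,0,0]]
    - [[0,0,0],[0,0,0]]
    - [[0,0,0],[0,0,0]]

```text
time: 30.65
eef_pos: [0.5631, 0.0787, 0.0606]
eef_rot: [3.12, 0.007, -0.358]
force: [-6.8, 0.7, 15.8]
finger_gap: 0.034
finger_force: 61.3
```

Stopped by the lip: 2 mm commanded, 0.4 mm moved. I ease off and release.

Request:
step_arm:
  plan:
    - [[0.02,0,-0.1],[0,0,0]]
    - [[0,0,-0.1],[0,0,0]]
    - [[0,0,0],[0,0,0]]
    - [[0,0,0],[0,0,0]]
    - [[0,0,0],[0,0,0]]
    - [[0,0,0],[0,0,0]]
    - [[0,0,0],[0,0,0]]
    - [[0,0,0],[0,0,0]]

```text
time: 31.65
eef_pos: [0.5631, 0.0787, 0.0607]
eef_rot: [3.119, 0.007, -0.36]
force: [-6.4, -0.1, 5.5]
finger_gap: 0.034
finger_force: 60.3
```

Request:
step_arm:
  plan:
    - [[0,0,0],[0,0,0]]
    - [[0,0,0],[0,0,0]]
    - [[0,0,0],[0,0,0]]
    - [[0,0,0],[0,0,0]]
    - [[0,0,0],[0,0,0]]
    - [[0,0,0],[0,0,0]]
    - [[0,0,0],[0,0,0]]
    - [[0,0,0],[0,0,0]]
  fingers: 0.58

```text
time: 32.65
eef_pos: [0.5652, 0.0788, 0.061]
eef_rot: [3.12, 0.007, -0.353]
force: [-0.4, 0.4, 0.1]
finger_gap: 0.0497
finger_force: 0.0
```

Request:
step_arm:
  plan:
    - [[0.2,0,-1.3],[0,0,0]]
    - [[0.2,0,-1.3],[0,0,0]]
    - [[0.2,0,-1.4],[0,0,0]]
    - [[0.2,0,-1.3],[0,0,0]]
    - [[0.2,0,-1.4],[0,0,0]]
    - [[0.2,0,-1.3],[0,0,0]]
    - [[0.2,0,-1.4],[0,0,0]]
    - [[0.2,0,-1.3],[0,0,0]]

```text
time: 33.65
eef_pos: [0.6051, 0.0791, 0.1626]
eef_rot: [3.12, 0.007, -0.353]
force: [1.2, 0.0, -0.5]
finger_gap: 0.0496
finger_force: 0.0
```

Request:
step_arm:
  plan:
    - [[-1,2,-3],[0,0,0]]
    - [[-1,4,-3],[0,0,0]]
    - [[-1,4,-2],[0,0,0]]
    - [[-1,4,0],[0,0,0]]
    - [[-1,4,0],[0,0,0]]
    - [[-1,2,0],[0,0,0]]
    - [[0,0,0],[0,0,0]]
    - [[0,0,0],[0,0,0]]

```text
time: 34.65
eef_pos: [0.5657, -0.1185, 0.2531]
eef_rot: [3.121, 0.012, -0.353]
force: [0.3, 1.5, -0.5]
finger_gap: 0.0497
finger_force: 0.0
```

```bash
python3 - <<'E'
from pl import *
for c in("top","side"):
    p=r.camera_params(c);im=r.capture(c);cv2.imwrite(f"pics/f_{c}.png",im[...,::-1])
    for m,k,b in masks("bottle_a",c)+masks("set_c",c):
        q=np.argwhere(m).mean(0)
        for l in(1,2,3,4):
            e=np.argwhere(sil(p,[home(l)],1)).mean(0)
            if abs(q-e).max()<7: print(c,l,round(k,2),np.round(b),(q-e).round(1))
a=cv2.imread("pics/f_side.png")[100:220,170:298];b=cv2.imread("pics/f_top.png")[140:260,130:258]
cv2.imwrite("pics/f.png",np.hstack([cv2.resize(x,(400,375),interpolation=cv2.INTER_CUBIC) for x in(a,b)]))
E
```

```text
top 4 0.94 [228. 169. 243. 218.] [-0.2  0.1]
top 2 0.92 [177. 167. 190. 218.] [0.4 0.2]
top 3 0.82 [206. 169. 216. 217.] [0.6 0.1]
top 1 0.69 [152. 171. 167. 214.] [0.  0.3]
top 3 0.5 [152. 171. 249. 218.] [ 5.3 -5.7]
top 4 0.35 [228. 170. 242. 216.] [0.2 0.1]
side 4 0.88 [234. 168. 273. 184.] [-0.1  0.2]
side 2 0.85 [207. 148. 242. 157.] [0.2 1.2]
side 1 0.74 [197. 132. 230. 145.] [ 0.1 -0.5]
side 3 0.69 [220. 155. 257. 169.] [-0.1  0.1]
```

View pics/f.png

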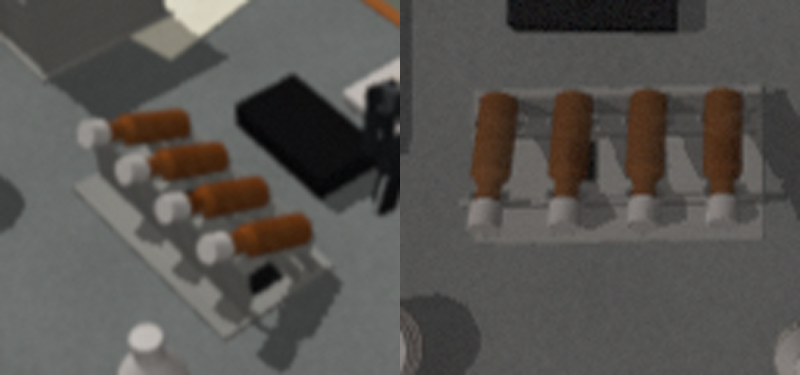

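All four bottles lie parallel in their lanes, within about 1 px of the home poses, caps uphill, and the gripper is clear.

```bash
python3 -c "
from bench import r
print(r.finish_job())"
```

```text
the job is handed in; nothing more can be done
None
```

Both loose bottles were laid in vacant lanes 2 and 4, cap uphill with base against the lip, the final pictures show them within about 1 px of home, and the job was handed in at about 35 s.

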